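Count to the third gap and push the jar home

TASK

Starting at the end of the bamboo rack that carries the ring cone, run a fingertip of the closed hand along the rail on top of the rack's back wall, touching it behind the first gap, then the second, then the third, and touch it no farther along than that. Then push the white ceramic jar along the tray into that third gap until it rests against the back wall. The jar stays upright and is never lifted off the tray, and everything else stays where it is.

Things in the scene. Friction and masses are not known exactly. Their poses are not given: they have to be found in the camera images.
- tray: the fixed acacia tray, 480 x 780 mm (all sizes here in mm), that everything stands on. Its floor is 8 mm above the dresser top, its rim 20 mm above the dresser top. Origin: centre of its underside, on the dresser top
- rack: bamboo rack, fixed. Origin: on the tray floor under the middle of its back wall (12 thick). x points from its open front to its back wall, away from the robot; y along the wall to the left, z up. Seven dividers, 6 thick, 36 high, reach 34 forward of the wall, 60 apart: six gaps in a row, each 54 wide, open in front, with no floor, so a jar slides in along the tray. Ledges 36 long, 15 high at both ends
- cone: the white ceramic ring cone (34 diameter, 65 tall, fixed) on the ledge at one end of the rack, left or right; the gap next to it is the first gap. Origin: centre of its underside, 20 mm forward of the middle of the back wall, 201 mm to the side of the rack's middle
- cap: the flat bamboo button (18 diameter, 5 thick, fixed) on the ledge at the other end of the rack. Origin: centre of its underside
- rail_a: the piece of the rail directly behind gap number 1 as counted from the rack's left (+y) end: 55 long, 12 wide, rigid, smooth, parted from its neighbours by a 5 mm notch over each divider. Origin: centre of its top face, 50 mm above the tray floor; same axes as the rack. A jar standing fully home in this gap has its centre 28 mm forward (-x) of this point
- rail_b: the piece of the rail directly behind gap number 2 as counted from the rack's left (+y) end: 55 long, 12 wide, rigid, smooth, parted from its neighbours by a 5 mm notch over each divider. Origin: centre of its top face, 50 mm above the tray floor; same axes as the rack. A jar standing fully home in this gap has its centre 28 mm forward (-x) of this point
- rail_c: the piece of the rail directly behind gap number 3 as counted from the rack's left (+y) end: 55 long, 12 wide, rigid, smooth, parted from its neighbours by a 5 mm notch over each divider. Origin: centre of its top face, 50 mm above the tray floor; same axes as the rack. A jar standing fully home in this gap has its centre 28 mm forward (-x) of this point
- rail_d: the piece of the rail directly behind gap number 4 as counted from the rack's left (+y) end: 55 long, 12 wide, rigid, smooth, parted from its neighbours by a 5 mm notch over each divider. Origin: centre of its top face, 50 mm above the tray floor; same axes as the rack. A jar standing fully home in this gap has its centre 28 mm forward (-x) of this point
- rail_e: the piece of the rail directly behind gap number 5 as counted from the rack's left (+y) end: 55 long, 12 wide, rigid, smooth, parted from its neighbours by a 5 mm notch over each divider. Origin: centre of its top face, 50 mm above the tray floor; same axes as the rack. A jar standing fully home in this gap has its centre 28 mm forward (-x) of this point
- rail_f: the piece of the rail directly behind gap number 6 as counted from the rack's left (+y) end: 55 long, 12 wide, rigid, smooth, parted from its neighbours by a 5 mm notch over each divider. Origin: centre of its top face, 50 mm above the tray floor; same axes as the rack. A jar standing fully home in this gap has its centre 28 mm forward (-x) of this point
- jar: the white ceramic lidded jar, plain upright cylinder 44 diameter, 40 tall, about 0.11 kg, standing loose on the tray in front of the rack with nothing between it and the rack. Origin: centre of its underside. It slides on the tray when pushed (friction varies)
- tin: the round metal tin, 38 diameter, 25 tall, standing in one of the rack's gaps. Loose; to be left alone. Origin: centre of its underside
- varnish: the small square glass bottle with a black cap, 28 x 28 x 42 tall, standing in one of the rack's gaps. Loose; to be left alone. Origin: centre of its underside
- pot: the small round black plastic pot, 36 diameter, 26 tall, standing in one of the rack's gaps. Loose; to be left alone. Origin: centre of its underside
- roller: the rose quartz facial roller with steel frame, 142 long, 48 wide, 22 tall, lying near the left end of the tray. Loose; to be left alone. Origin: its underside, between the roller end and the handle
- mascara: the slim black mascara tube, 121 long, 15 thick, lying behind the rack. Loose; to be left alone. Origin: centre of its underside
- organizer: the empty clear plastic pill organizer with seven flip tops, 154 x 34 x 22 tall, near the right end of the tray. Loose; to be left alone. Origin: centre of its underside
- perfume: the amber glass bottle with a brass cap, 34 x 52 x 88 tall, standing behind the rack. Loose; to be left alone. Origin: centre of its underside
Mind the look-alikes: they are no part of the job. What is shaped like the jar but brown or yellow is not meant.

How it is judged:
On the way, in this order (a step that is already met when the one before it is completed fails the run):
1. a fingertip touches the rail behind the first gap, counted from the cone's end (((y of cone in the frame of rack above 0 m and contact force between the fingers and rail_a above 0.3 N) or (not (y of cone in the frame of rack above 0 m) and contact force between the fingers and rail_f above 0.3 N))), for 0.04 s.
2. a fingertip touches the rail behind the second gap, counted from the cone's end (((y of cone in the frame of rack above 0 m and contact force between the fingers and rail_b above 0.3 N) or (not (y of cone in the frame of rack above 0 m) and contact force between the fingers and rail_e above 0.3 N))), for 0.04 s.
3. a fingertip touches the rail behind the third gap, counted from the cone's end (((y of cone in the frame of rack above 0 m and contact force between the fingers and rail_c above 0.3 N) or (not (y of cone in the frame of rack above 0 m) and contact force between the fingers and rail_d above 0.3 N))), for 0.04 s.
4. the jar has been pushed fully into the third gap (((y of cone in the frame of rack above 0 m and (x of jar in the frame of rail_c between -0.034 and -0.022 m and y of jar in the frame of rail_c between -0.009 and 0.009 m)) or (not (y of cone in the frame of rack above 0 m) and (x of jar in the frame of rail_d between -0.034 and -0.022 m and y of jar in the frame of rail_d between -0.009 and 0.009 m)))), for 0.2 s.
At the end, for the whole second after the job is handed in: the jar stands at rest and upright (within 0.1 rad) on the tray in the third gap from the cone's end, its centre within 6 mm of touching the back wall and within 9 mm of the gap's middle line (((y of cone in the frame of rack above 0 m and (x of jar in the frame of rail_c between -0.034 and -0.022 m and y of jar in the frame of rail_c between -0.009 and 0.009 m)) or (not (y of cone in the frame of rack above 0 m) and (x of jar in the frame of rail_d between -0.034 and -0.022 m and y of jar in the frame of rail_d between -0.009 and 0.009 m))) and angle between jar's own z axis and vertical below 0.1 rad and height (world z) of jar below 0.012 m and linear speed of jar below 0.01 m/s).
It fails at once if the jar is lifted off the tray (height (world z) of jar above 0.016 m).
It fails at once if the jar is tipped (angle between jar's own z axis and vertical above 0.4 rad).
It fails at once if the fingers touch the rail beyond the third gap ((y of cone in the frame of rack above 0 m and (contact force between the fingers and rail_d above 0.5 N or contact force between the fingers and rail_e above 0.5 N or contact force between the fingers and rail_f above 0.5 N)) or (not (y of cone in the frame of rack above 0 m) and (contact force between the fingers and rail_c above 0.5 N or contact force between the fingers and rail_b above 0.5 N or contact force between the fingers and rail_a above 0.5 N))).
It fails at once if one of the other things is disturbed (moved by more than 12 mm) (distance of any of tin, varnish, pot, roller, mascara, organizer, perfume from where it was at the start of the episode above 0.012 m).
It also fails if it takes over 58 s, if anything falls off the work surface, if the arm or the gripper's body presses on something with over 40 N, if the wrist force passes 120 N, or if a joint passes its speed limit or range.

ROBOT

A 6-joint arm with a two-finger parallel gripper is mounted at the origin on the work surface. World frame = base frame: x ahead of the robot, y to its left, z up, the work surface at z = 0. Lengths are in m, angles in rad, forces in N, time in s.
With the tool pointing down it reaches from about 0.35 to 0.975 m from the base axis. Payload 4.9 kg.
Tool frame: the origin (TCP) lies on the mounting face of the last link; the fingertips stand 173 mm ahead of it and the grasp point (between the pads) lies 155 mm ahead of it; x points along the fingers, z is the direction in which the jaws open and shut, and the axes are right-handed (so a half turn about x gives the same grasp; the last joint's range is limited). The gripper opens to 85 mm and grips with 20 to 120 N. Pads are 22 mm wide; open, the fingers measure 114 mm over their backs; the gripper's body (76 mm by 85 mm) begins 54 mm behind the grasp point. The pads swing forward as they close: fully open they stand 13 mm farther back than shut.
Start: joints at [0.997, 0.053, 1.613, -0, 1.476, -0.119], TCP at [0.275, 0.561, 0.405] pointing down, gripper open.
Joint ranges: [-3.01, 3.01], [-1.01, 2.22], [0.06, 2.58], [-1.02, 4.17], [0.09, 2.62], [-3.14, 3.14]. Speed limits (rad/s): [2.57, 2.57, 3.14, 3.14, 3.14, 3.14].

INTERFACE

Orientations are given as a rotation vector (axis times angle).
In Python, from station import get_obs, get_image, get_calibration, finish_job, look_for, masks_of, tip_of gives the robot as it stands.
- The arm moves only by the tool carry_out, never from a script. Its argument "increments" is a list of rows, each a list of 3 entries, a list of its own where there are three numbers: the turn, a rotation vector about the world's x, y, z in units of 0.1 rad (1.0 is 0.1 rad), then the shift along the world's x, y, z in units of 20 mm (1.0 is 20 mm), then the opening, from 0 (shut) to 1 (fully open). A call has 1 to 8 rows; each row shifts and turns the pose as measured when the row begins; what a row does not reach is not made up. A row lasts 1/10 s, in which the tool goes at most 50 mm and 8.59 degrees, less where a joint would pass 70% of its speed; a pose out of reach is approached as far as the arm can. A call with a number of a shift or a turn outside -1 to 1 is refused whole. A call with a gripper value outside its range is refused whole. The fingers move at their own pace and stop on an object; "squeeze" is the grip in N (left out, the last holds). Time passes only in rows, so rows that do not move let the fingers close. It gives the time, the measured TCP pose, the force and the opening at its end, in the units of the state.
- get_obs(): the state, without advancing time (a new reading comes with each control period).
- get_image(name): name is "side" or "top" or "wrist"; returns (picture, depth): 384x512x3 uint8, blue, green, red; 384x512 float32, m along the optical axis (not along the pixel's ray), 0 where there is no reading.
- get_calibration(name): a dict with "fx", "fy", "cx", "cy" (pixels), "position" and "orientation" of the camera in the world. Camera axes: x right, y down, z forward; pixel columns grow to the right and rows downward; lengths in m; the calibration is good to about 2 mm. The wrist camera is an equidistant fisheye: a pixel r from the principal point sees the ray r / f radians off the axis. A picture is of the moment at which its call begins: read the wrist's pose just before it. get_calibration takes no time and is no camera call; for the wrist camera it gives the pose at the moment of the call.
- finish_job(): hands the job in, once; it reports no verdict.
Trained networks look in the newest picture that a camera, given by its name, has taken for a name from the list of things; names that differ only in an ending like _2 or _b are one class to them, and where a whole thing is asked for, a point or a joint stands for the part that bears it (a point fixed in the world has none). Each returns a list of dicts, best first, with "p" (0 to 1); they miss things now and then, are a little off and sometimes report something else, mostly with a low value. They report only what shows in the picture. A call takes as long as a camera call. They do not tell look-alikes from the thing itself.
- look_for(camera, query): "centre" ([column, row] in pixels, amid what is visible of it).
- masks_of(camera, query): "region" (384x512 bool, what is visible of it) and "centre" ([column, row] in pixels, amid what is visible of it).
- tip_of(camera, query): "centre" ([column, row] in pixels: a listed point, or the origin of a listed thing).
The state is a dict: "t": time; "q": joint angles; "dq": joint speeds; "effort": joint torques, N m; "tool_pos": TCP position; "tool_rot": TCP orientation; "contact_force": force on the tool from outside, world axes, zero at the start; "wrist_torque": the same for the moment, N m; "opening": finger opening in m.
Only numpy, scipy, OpenCV 4.12 (cv2) and the standard library are available. Lean on these libraries where they do the work, as an engineer would, in place of code of your own. Each camera call takes 0.05 s, during which the arm holds its last target.

## Working session

There is one attempt and no reset: what is moved stays moved. The work goes in short steps, Python scripts to look and compute and a tool call to move; the robot and the scene stay as the last step left them, time stands still between calls to the robot, and variables do not carry over. Pictures are saved under pics/ and viewed, and the job is handed in when it is done.

Besides the shell and the picture viewer there is one more tool, called after "Call:" as name(argument=value, ...), one argument or row to a line, values as JSON. carry_out: Moves the arm, as the interface text tells. Shifts and turns lie within -1 to 1; 1 stands for 20 mm of shift or 0.1 rad of turn. Its arguments: {"type":"object","properties":{"increments":{"type":"array","items":{"type":"array"}},"squeeze":{"type":"number"}},"required":["increments"]}

```bash
mkdir -p pics; ls
python3 - <<'E'
from station import *
import cv2
print(get_obs())
for n in ("side","top"):
    im,d=get_image(n); cv2.imwrite(f"pics/{n}0.png",im); print(n,get_calibration(n))
E
```

```text
pics
{'t': 0.0, 'q': array([ 9.96998408e-01,  5.33180083e-02,  1.61432140e+00,  1.77165832e-05,
        1.47599480e+00, -1.18981453e-01]), 'dq': array([ 1.95301137e-03, -1.76140531e-04,  6.25592396e-04,  4.16738956e-05,
       -4.68651756e-04, -7.41389316e-04]), 'effort': array([-1.42253306e-03, -3.93701863e+01, -3.70166302e+01, -1.82807971e-04,
        7.10061882e-03,  3.14118302e-05]), 'tool_pos': array([0.2743946 , 0.56123165, 0.40347038]), 'tool_rot': array([-0.86893193,  1.39258299,  0.86753519]), 'contact_force': array([ 0.39839589, -0.38492047,  0.01215078]), 'wrist_torque': array([ 0.01195258,  0.00074631, -0.04795199]), 'opening': 0.08488988787253167}
side {'fx': 398.2765003066611, 'fy': 398.2765003066611, 'cx': 261.92405861014885, 'cy': 196.88312264729674, 'position': array([ 0.49691721, -0.56550639,  0.82293341]), 'orientation': array([-2.43327658,  0.06900103, -0.0196376 ])}
top {'fx': 423.1375559803961, 'fy': 423.1375559803961, 'cx': 257.3148462183898, 'cy': 197.61386160896097, 'position': array([0.38138864, 0.07681818, 1.18923307]), 'orientation': array([-2.1837473 ,  2.14794265, -0.14236361])}
```

View pics/side0.png

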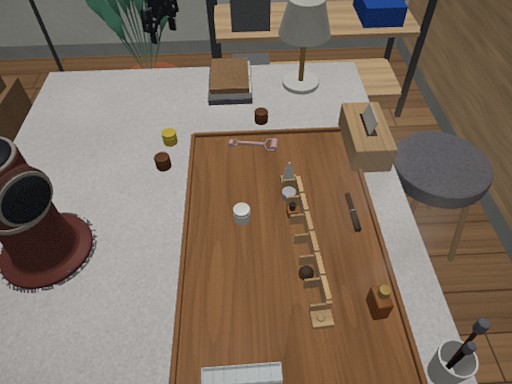

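View pics/top0.png

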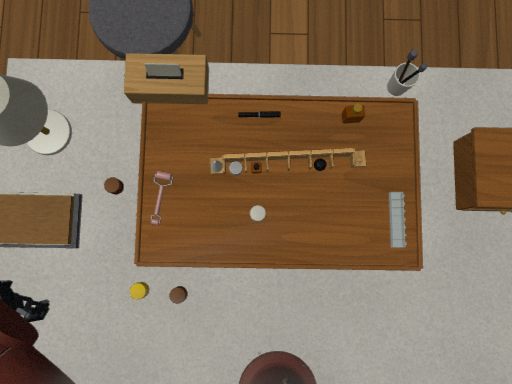

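```bash
cat > h.py <<'E'
from station import *
import numpy as np, cv2
from scipy.spatial.transform import Rotation as R
def ray(cal,u,v):
    return R.from_rotvec(cal['orientation']).apply([(u-cal['cx'])/cal['fx'],(v-cal['cy'])/cal['fy'],1.])
def onz(cal,u,v,z):
    r=ray(cal,u,v);p=cal['position'];return p+r*(z-p[2])/r[2]
def dep(cal,u,v,d): return cal['position']+ray(cal,u,v)*d
E
python3 - <<'E'
from h import *
for n in ("top","side"):
    im,d=get_image(n);cal=get_calibration(n)
    for q,z in (("cone",.023),("cap",.023),("jar",.008),("tin",.008),("varnish",.008),("pot",.008),("rack",.008),("rail_a",.058),("tray",0),("perfume",.008),("mascara",.008)):
        for r in tip_of(n,q)[:6]:
            u,v=r['centre']
            print(n,q,round(r['p'],2),np.round([u,v],1),np.round(onz(cal,u,v,z),4), np.round(dep(cal,u,v,d[int(round(v)),int(round(u))]),3))
    if n=="top":
        cv2.imwrite("pics/t1.png",cv2.resize(im[130:240,190:390],None,fx=4,fy=4,interpolation=cv2.INTER_CUBIC))
    else:
        cv2.imwrite("pics/s1.png",cv2.resize(im[150:340,215:345],None,fx=3.1,fy=3.1,interpolation=cv2.INTER_CUBIC))
E
```

```text
top cone 0.43 [216.9 163.9] [0.6138 0.178  0.023 ] [0.605 0.174 0.067]
top cap 0.57 [358.4 155.3] [ 0.6458 -0.2196  0.023 ] [ 0.646 -0.22   0.023]
top jar 0.81 [179.6 295.4] [0.2501 0.2711 0.008 ] [0.254 0.265 0.043]
top jar 0.69 [140.2 290.4] [0.262  0.3789 0.008 ] [0.265 0.37  0.041]
top jar 0.59 [259.1 213. ] [0.4793 0.0575 0.008 ] [0.476 0.058 0.051]
top jar 0.52 [116.2 185.4] [0.5502 0.4601 0.008 ] [0.546 0.451 0.037]
top tin 0.63 [255.5 153.9] [0.6478 0.0703 0.008 ] [0.636 0.071 0.058]
top tin 0.52 [234.9 167.9] [0.6062 0.1281 0.008 ] [0.601 0.127 0.036]
top varnish 0.64 [348.5 115.6] [ 0.7655 -0.1963  0.008 ] [ 0.746 -0.183  0.067]
top varnish 0.5 [257.4 167.8] [0.6077 0.0643 0.008 ] [0.6   0.065 0.049]
top pot 0.49 [320.1 162.6] [ 0.626  -0.1139  0.008 ] [ 0.621 -0.11   0.034]
top rack 0.66 [289.3 158.5] [ 0.6362 -0.026   0.008 ] [ 0.628 -0.023  0.045]
top rack 0.63 [234.9 169.6] [0.6014 0.1279 0.008 ] [0.597 0.127 0.033]
top rail_a 0.65 [319.6 151. ] [ 0.6479 -0.1045  0.058 ] [ 0.648 -0.105  0.055]
top rail_a 0.63 [344.4 150.3] [ 0.6511 -0.1725  0.058 ] [ 0.652 -0.173  0.053
[... 1484 characters left out ...]
013]
side rail_a 0.71 [322.9 287.8] [ 0.6444 -0.1722  0.058 ] [ 0.644 -0.173  0.059]
side rail_a 0.65 [303.5 199.3] [0.6336 0.0736 0.058 ] [0.633 0.072 0.06 ]
side rail_a 0.65 [319.4 262.9] [ 0.6461 -0.1115  0.058 ] [ 0.646 -0.113  0.06 ]
side rail_a 0.52 [298.  186.2] [0.6248 0.1186 0.058 ] [0.625 0.118 0.059]
side rail_a 0.48 [313.7 237.9] [ 0.6428 -0.0444  0.058 ] [ 0.643 -0.044  0.058]
side tray 0.78 [280.8 237.5] [ 0.572   0.0011 -0.    ] [ 0.571 -0.007  0.012]
side perfume 0.98 [377.1 310. ] [ 0.7629 -0.2057  0.008 ] [ 0.746 -0.228  0.059]
side mascara 0.55 [254.4 149.4] [0.5197 0.3188 0.008 ] [0.52  0.316 0.01 ]
side mascara 0.5 [351.  212.4] [0.7604 0.0638 0.008 ] [0.755 0.052 0.023]
```

View pics/t1.png

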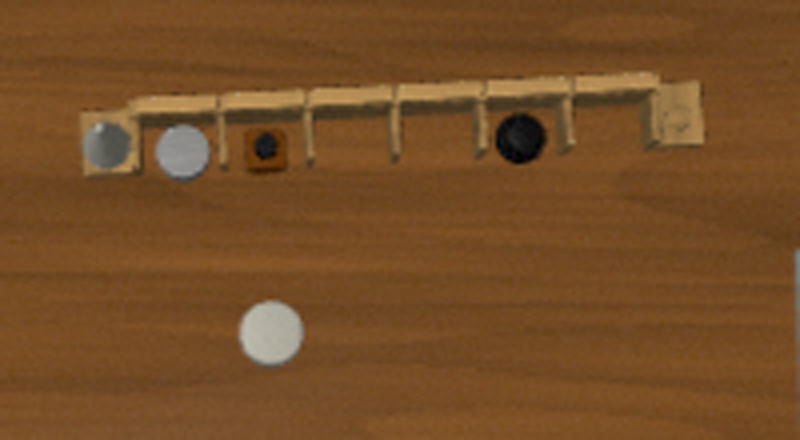

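View pics/s1.png

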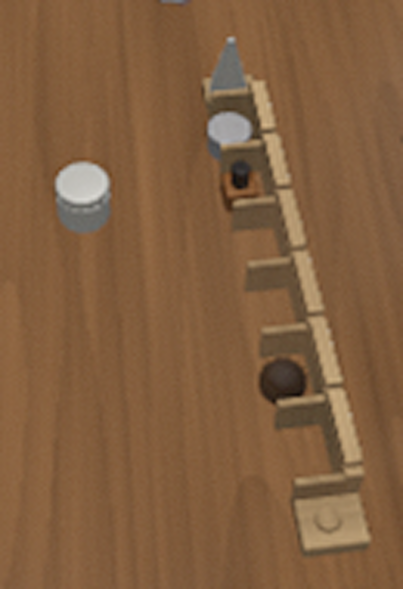

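Run:
```python
from h import *
from scipy.optimize import least_squares
# rail piece estimates: top rail top points from depth cloud both cameras
for n in ("top","side"):
    im,d=get_image(n);cal=get_calibration(n)
    vv,uu=np.mgrid[0:384,0:512]
    P=np.stack([(uu-cal['cx'])/cal['fx'],(vv-cal['cy'])/cal['fy'],np.ones(uu.shape)],-1)*d[...,None]
    W=P.reshape(-1,3)@R.from_rotvec(cal['orientation']).as_matrix().T+cal['position']
    m=(W[:,2]>.052)&(W[:,2]<.064)&(W[:,0]>.6)&(W[:,0]<.68)&(W[:,1]>-.22)&(W[:,1]<.2)&(d.ravel()>0)
    # near the back line
    A=W[m]
    for it in range(6):
        k=np.polyfit(A[:,1],A[:,0],1); A=A[abs(A[:,0]-np.polyval(k,A[:,1]))<.009]
    s=np.sort(A[:,1]);print(n,len(A),'x=',k,'z',np.median(A[:,2]),'y range',s[:3],s[-3:])
    # jar top
    m=(abs(W[:,0]-.477)<.04)&(abs(W[:,1]-.06)<.04)&(W[:,2]>.042)&(W[:,2]<.056)
    J=W[m];print('jar top',len(J),J.min(0),J.max(0),np.median(J,0),(cv2.minEnclosingCircle(J[:,:2].astype(np.float32))))
```

```text
top 562 x= [-0.06981671  0.63958671] z 0.057572662109972916 y range [-0.19727327 -0.19699864 -0.19650218] [0.15643014 0.15924742 0.16215854]
jar top 203 [0.4567647  0.04200995 0.04240612] [0.4982387  0.08288801 0.0540472 ] [0.47622322 0.06140763 0.04821793] ((0.47757118940353394, 0.06233961507678032), 0.021721165627241135)
side 695 x= [-0.07147978  0.63732795] z 0.058589913676785565 y range [-0.20227614 -0.20134761 -0.20015093] [0.15565288 0.15605355 0.15641937]
jar top 207 [0.45565649 0.03866709 0.0426289 ] [0.49599539 0.08452071 0.05351735] [0.47562715 0.05902006 0.04861382] ((0.4752865731716156, 0.06170406565070152), 0.02328229881823063)
```

Run:
```python
from h import *
o=get_obs();r=R.from_rotvec(o['tool_rot']);print(r.as_matrix().round(3), o['t'])
z=r.as_matrix()[:,2];print('jaw yaw',np.arctan2(z[1],z[0]))
```

```text
[[-0.    -0.898  0.439]
 [-0.     0.439  0.898]
 [-1.     0.    -0.   ]] 1.4
jaw yaw 1.1159944289978574
```

Call:
carry_out(
  increments=[
    [[0, 0, 0.25], [0.8, -1, 0], 0],
    [[0, 0, 0.25], [0.8, -1, 0], 0],
    [[0, 0, 0.25], [0.8, -1, 0], 0],
    [[0, 0, 0.25], [0.8, -1, 0], 0],
    [[0, 0, 0.25], [0.8, -1, 0], 0],
    [[0, 0, 0.25], [0.8, -1, 0], 0],
    [[0, 0, 0.25], [0.8, -1, 0], 0],
    [[0, 0, 0.25], [0.8, -1, 0], 0],
  ],
  squeeze=20,
)

```text
t: 2.2
tool_pos: [0.4043, 0.3975, 0.405]
tool_rot: [-1.03, 1.312, 1.031]
contact_force: [-0.9, -0.1, -1.1]
opening: 0.0004
```

Call:
carry_out(
  increments=[
    [[0, 0, 0.25], [0.8, -1, -0.4], 0],
    [[0, 0, 0.25], [0.8, -1, -0.4], 0],
    [[0, 0, 0.25], [0.8, -1, -0.4], 0],
    [[0, 0, 0.25], [0.8, -1, -0.4], 0],
    [[0, 0, 0.25], [0.8, -1, -0.4], 0],
    [[0, 0, 0.25], [0.8, -1, -0.4], 0],
    [[0, 0, 0.25], [0.8, -1, -0.4], 0],
    [[0, 0, 0.25], [0.8, -1, -0.4], 0],
  ],
)

```text
t: 3.0
tool_pos: [0.5372, 0.2303, 0.3421]
tool_rot: [-1.184, 1.216, 1.185]
contact_force: [0.2, 0.4, -0.6]
opening: 0.0002
```

Call:
carry_out(
  increments=[
    [[0, 0, 0.25], [0.8, -1, -0.4], 0],
    [[0, 0, 0.25], [0.8, -1, -0.4], 0],
    [[0, 0, 0.25], [0.8, -1, -0.4], 0],
    [[0, 0, 0.25], [0.8, -1, -0.4], 0],
  ],
)

```text
t: 3.4
tool_pos: [0.6037, 0.1465, 0.3091]
tool_rot: [-1.26, 1.165, 1.261]
contact_force: [0.6, 0.5, -0.4]
opening: 0.0001
```

Run:
```python
from h import *
o=get_obs();r=R.from_rotvec(o['tool_rot']);z=r.as_matrix()[:,2]
d=(np.array([.6295,.129,.245])-o['tool_pos'])/.02;print(o['tool_pos'],'jaw yaw left',(1.641-np.arctan2(z[1],z[0]))/.1,'shift',d, r.as_matrix()[:,0].round(3))
```

```text
[0.60371097 0.14654452 0.30913559] jaw yaw left -0.02191793601296288 shift [ 1.28945128 -0.87722597 -3.20677943] [ 0.006  0.007 -1.   ]
```

Call:
carry_out(
  increments=[
    [[0, 0, 0], [0.8, -0.5, -0.6], 0],
    [[0, 0, 0], [0.5, -0.3, -0.8], 0],
    [[0, 0, 0], [0.1, -0.1, -0.8], 0],
    [[0, 0, 0], [0, 0, -0.8], 0],
    [[0, 0, 0], [0, 0, 0], 0],
  ],
)

```text
t: 3.9
tool_pos: [0.6337, 0.1248, 0.2451]
tool_rot: [-1.257, 1.168, 1.259]
contact_force: [-0.6, 0.3, -0.6]
opening: 0.0
```

Run:
```python
from h import *
o=get_obs();r=R.from_rotvec(o['tool_rot']);z=r.as_matrix()[:,2]
print(r.as_matrix()[:,0].round(4),(np.array([.6295,.129,.231])-o['tool_pos']-.173*np.r_[r.as_matrix()[:2,0],0]).round(4))
for n in("top","side","wrist"):
    im,d=get_image(n)
    c={'top':im[130:240,190:390],'side':im[130:300,200:360],'wrist':im}[n]
    cv2.imwrite(f"pics/{n}2.png",cv2.resize(c,None,fx={'wrist':1.5}.get(n,3.5),fy={'wrist':1.5}.get(n,3.5)))
```

```text
[ 0.0047  0.0062 -1.    ] [-0.005   0.0031 -0.0141]
```

View pics/side2.png

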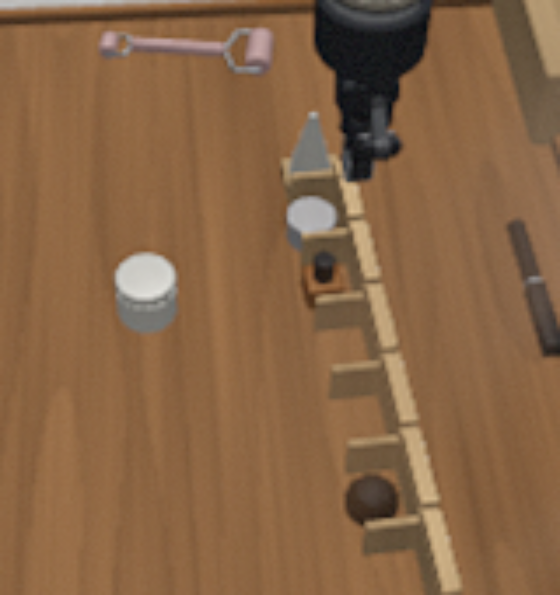

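View pics/wrist2.png

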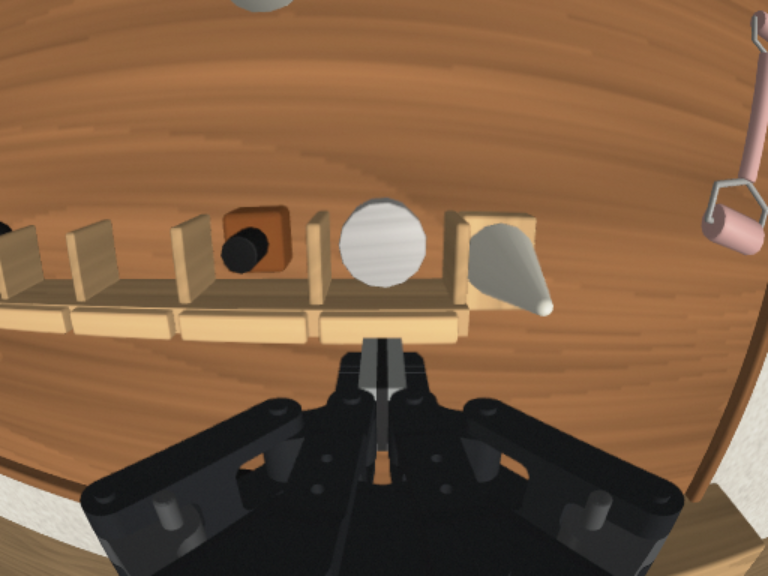

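Call:
carry_out(
  increments=[
    [[-0.06, 0.05, 0], [-0.2, 0.15, -0.2], 0],
    [[0, 0, 0], [0, 0, -0.15], 0],
    [[0, 0, 0], [0, 0, 0], 0],
  ],
)

```text
t: 4.35
tool_pos: [0.6309, 0.1296, 0.2446]
tool_rot: [-1.266, 1.167, 1.254]
contact_force: [0.9, 0.1, 0.8]
opening: 0.0003
```

Run:
```python
from h import *
o=get_obs();r=R.from_rotvec(o['tool_rot']).as_matrix()
print(r[:,0].round(4),(o['tool_pos']+.173*r[:,0]).round(4),np.arctan2(r[1,2],r[0,2]))
im,d=get_image("wrist");cv2.imwrite("pics/w3.png",im[180:290,100:400])
im,d=get_image("side");cv2.imwrite("pics/s3.png",cv2.resize(im[130:260,260:340],None,fx=4.5,fy=4.5))
```

```text
[ 1.020e-02  7.000e-04 -9.999e-01] [0.6326 0.1298 0.0716] 1.6414773873858304
```

View pics/s3.png

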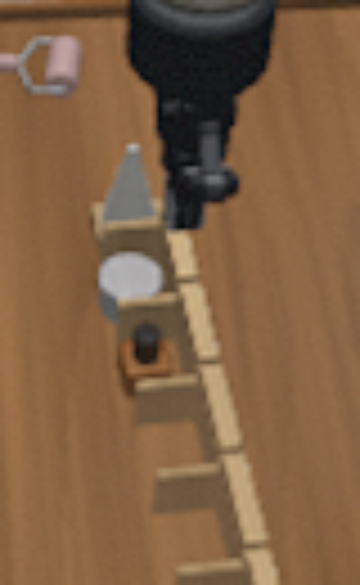

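View pics/w3.png

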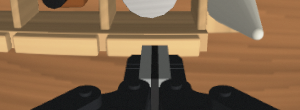

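Call:
carry_out(
  increments=[
    [[0, 0.1, 0], [-0.1, 0, -0.3], 0],
    [[0, 0, 0], [0, 0, 0], 0],
  ],
)

```text
t: 4.65
tool_pos: [0.629, 0.1295, 0.2388]
tool_rot: [-1.261, 1.174, 1.261]
contact_force: [-0.2, -0.4, -0.4]
opening: -0.0001
```

```bash
cat > st.py <<'E'
from h import *
o=get_obs();r=R.from_rotvec(o['tool_rot']).as_matrix()
print(o['t'],'axis',r[:,0].round(4),'tip',(o['tool_pos']+.173*r[:,0]).round(4),'yaw',np.arctan2(r[1,2],r[0,2]).round(4),'F',o['contact_force'].round(2),'op',o['opening'])
E
python3 st.py
```

```text
4.65 axis [ 4.e-04  8.e-04 -1.e+00] tip [0.6291 0.1296 0.0658] yaw 1.6413 F [-0.16 -0.41 -0.41] op -7.608917236362245e-05
```

Call:
carry_out(
  increments=[
    [[0, 0, 0], [0, 0, -0.3], 0],
    [[0, 0, 0], [0, 0, 0], 0],
  ],
)

```text
t: 4.85
tool_pos: [0.6289, 0.1294, 0.2321]
tool_rot: [-1.26, 1.175, 1.261]
contact_force: [-0.6, -1.1, -0.1]
opening: -0.0
```

Call:
carry_out(
  increments=[
    [[0, 0, 0], [0, 0, -0.15], 0],
    [[0, 0, 0], [0, 0, 0], 0],
  ],
)

```text
t: 5.05
tool_pos: [0.63, 0.1294, 0.2323]
tool_rot: [-1.261, 1.173, 1.26]
contact_force: [0.1, 0.2, -1.1]
opening: 0.0002
```

Call:
carry_out(
  increments=[
    [[0, 0, 0], [0, 0, -0.2], 0],
    [[0, 0, 0], [0, 0, -0.2], 0],
  ],
)

```text
t: 5.25
tool_pos: [0.6313, 0.1296, 0.2313]
tool_rot: [-1.261, 1.174, 1.261]
contact_force: [-15.6, -1.0, 26.6]
opening: 0.0001
```

```bash
python3 st.py
python3 - <<'E'
from h import *
im,d=get_image("side");cv2.imwrite("pics/s4.png",cv2.resize(im[130:230,260:340],None,fx=6,fy=6,interpolation=cv2.INTER_CUBIC))
E
python3 st.py
```

```text
5.25 axis [ 4.e-04  4.e-04 -1.e+00] tip [0.6313 0.1297 0.0583] yaw 1.6413 F [-15.56  -1.02  26.58] op 8.638439666141867e-05
5.3 axis [ 3.e-04  4.e-04 -1.e+00] tip [0.6313 0.1297 0.0584] yaw 1.6414 F [-12.8   -2.05  21.8 ] op -6.6152673932463254e-06
```

View pics/s4.png

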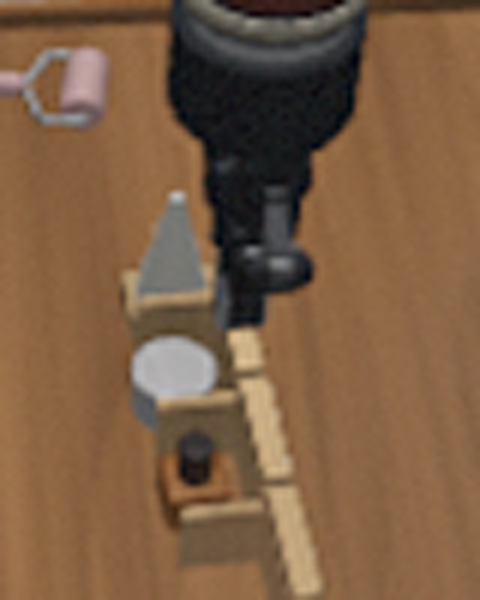

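Call:
carry_out(
  increments=[
    [[0, 0, 0], [0.035, -0.5, -0.05], 0],
    [[0, 0, 0], [0.035, -0.5, -0.05], 0],
    [[0, 0, 0], [0.035, -0.5, -0.08], 0],
  ],
)

```text
t: 5.6
tool_pos: [0.6346, 0.1009, 0.2314]
tool_rot: [-1.26, 1.165, 1.26]
contact_force: [-2.5, 9.8, 11.6]
opening: -0.0002
```

```bash
python3 st.py
```

```text
5.6 axis [ 0.006   0.0064 -1.    ] tip [0.6356 0.102  0.0584] yaw 1.6424 F [-2.52  9.83 11.6 ] op -0.000242053646013178
```

Call:
carry_out(
  increments=[
    [[-0.05, 0.05, 0], [-0.1, -0.5, -0.06], 0],
    [[0, 0, 0], [-0.05, -0.5, -0.06], 0],
    [[0, 0, 0], [0.035, -0.5, -0.08], 0],
  ],
)

```text
t: 5.9
tool_pos: [0.6347, 0.0712, 0.2314]
tool_rot: [-1.258, 1.16, 1.258]
contact_force: [-1.2, 6.4, 9.4]
opening: -0.0001
```

```bash
python3 st.py
```

```text
5.9 axis [ 0.01    0.0102 -0.9999] tip [0.6364 0.0729 0.0585] yaw 1.6411 F [-1.19  6.44  9.35] op -6.950736703069517e-05
```

Call:
carry_out(
  increments=[
    [[-0.1, 0.1, 0], [-0.1, -0.4, -0.06], 0],
    [[0, 0, 0], [0, -0.5, -0.08], 0],
    [[0, 0, 0], [0, -0.5, -0.06], 0],
    [[0, 0, 0], [0, -0.5, -0.08], 0],
  ],
)

```text
t: 6.3
tool_pos: [0.6358, 0.0334, 0.2314]
tool_rot: [-1.256, 1.159, 1.255]
contact_force: [-1.3, 8.1, 8.9]
opening: -0.0002
```

```bash
python3 st.py
```

```text
6.3 axis [ 0.0118  0.0119 -0.9999] tip [0.6379 0.0354 0.0584] yaw 1.6389 F [-1.26  8.11  8.93] op -0.00018587880000560787
```

Call:
carry_out(
  increments=[
    [[-0.1, 0.1, 0], [-0.05, -0.4, -0.06], 0],
    [[0, 0, 0], [0, -0.4, -0.08], 0],
    [[0, 0, 0], [0, -0.2, -0.12], 0],
  ],
)

```text
t: 6.6
tool_pos: [0.6372, 0.0139, 0.2313]
tool_rot: [-1.252, 1.161, 1.256]
contact_force: [-5.5, 10.9, 16.2]
opening: 0.0003
```

```bash
python3 st.py;python3 - <<'E'
from h import *
for n in("side","wrist"):
    im,d=get_image(n)
    c={'side':im[150:290,230:360],'wrist':im}[n]
    cv2.imwrite(f"pics/{n}5.png",cv2.resize(c,None,fx={'wrist':1.2}.get(n,4),fy={'wrist':1.2}.get(n,4)))
E
python3 st.py
```

```text
6.6 axis [ 0.009   0.0129 -0.9999] tip [0.6387 0.0161 0.0583] yaw 1.636 F [-5.53 10.9  16.21] op 0.00032684948885204406
6.7 axis [ 0.0096  0.0117 -0.9999] tip [0.6389 0.0159 0.0584] yaw 1.6363 F [-4.23  7.33 13.39] op 3.319704496753196e-05
```

View pics/side5.png

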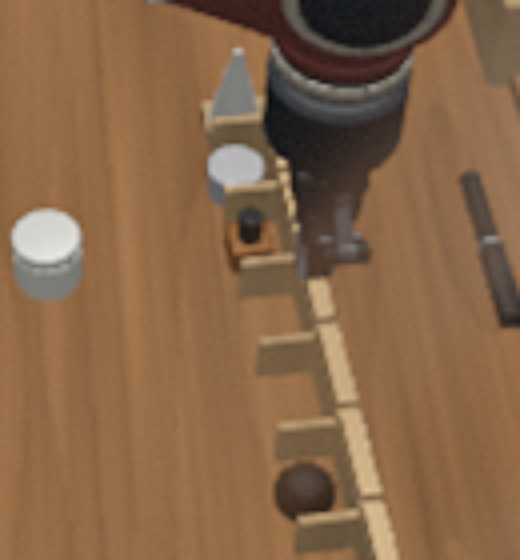

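View pics/wrist5.png

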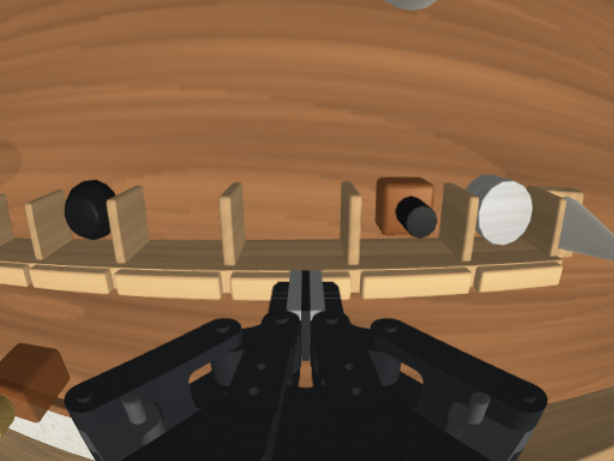

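Call:
carry_out(
  increments=[
    [[0, 0, 0], [0, 0, 1], 0],
    [[-0.1, 0.1, 0], [0, 0, 1], 0],
    [[0, 0, 0], [0, 0, 1], 0.31],
    [[0, 0, -1], [-0.9, 0.4, 0.3], 0.31],
    [[0, 0, -1], [-0.9, 0.4, 0], 0.31],
    [[0, 0, -1], [-0.9, 0.4, 0], 0.31],
    [[0, 0, -1], [-0.9, 0.4, 0], 0.31],
    [[0, 0, -1], [-0.9, 0.4, 0], 0.31],
  ],
)

```text
t: 7.5
tool_pos: [0.5445, 0.0492, 0.2927]
tool_rot: [-0.86, 1.395, 0.868]
contact_force: [-0.0, 1.1, -0.1]
opening: 0.0265
```

Call:
carry_out(
  increments=[
    [[0, 0, -1], [-0.9, 0.4, 0], 0.31],
    [[0, 0, -1], [-0.9, 0.4, 0], 0.31],
    [[0, 0, -1], [-0.9, 0.4, 0], 0.31],
    [[0, 0, -1], [-0.9, 0.4, 0], 0.31],
    [[0, 0, 0], [0, 0, 0], 0.31],
  ],
)

```text
t: 8.0
tool_pos: [0.4669, 0.0802, 0.2866]
tool_rot: [-0.535, 1.511, 0.548]
contact_force: [-0.4, -0.1, -0.5]
opening: 0.0266
```

```bash
python3 st.py;python3 - <<'E'
from h import *
for n in("top","side","wrist"):
    im,d=get_image(n)
    cv2.imwrite(f"pics/{n}6.png",im)
E
python3 st.py
```

```text
8.0 axis [-0.0105  0.0043 -0.9999] tip [0.4651 0.081  0.1136] yaw 0.6912 F [-0.44 -0.07 -0.5 ] op 0.026550317460584314
8.15 axis [-0.008   0.0041 -1.    ] tip [0.4676 0.0803 0.1149] yaw 0.692 F [ 1.16 -0.31  0.16] op 0.026722558671894315
```

View pics/side6.png

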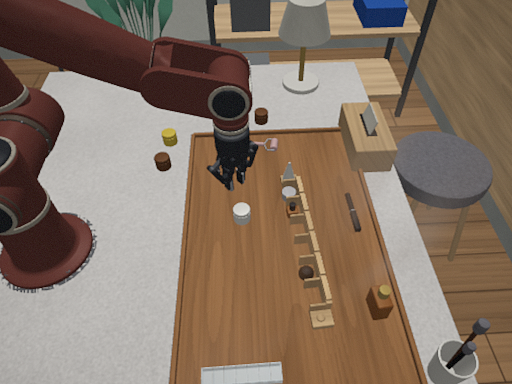

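View pics/wrist6.png

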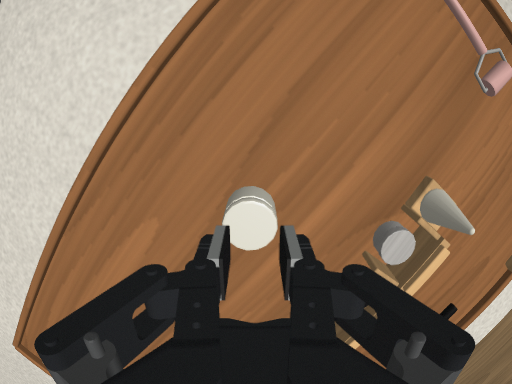

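Call:
carry_out(
  increments=[
    [[-0.04, -0.08, -0.4], [-0.5, 0.6, 0], 0.31],
    [[0, 0, -0.4], [-0.5, 0.6, 0], 0.31],
    [[0, 0, 0], [0, 0, -0.7], 0.31],
    [[0, 0, 0], [0, 0, -0.7], 0.31],
    [[0, 0, 0], [0, 0, 0], 0.31],
  ],
)

```text
t: 8.65
tool_pos: [0.4529, 0.1016, 0.2587]
tool_rot: [-0.482, 1.513, 0.478]
contact_force: [0.2, 0.7, 0.1]
opening: 0.0261
```

```bash
python3 st.py
```

```text
8.65 axis [ 0.0042 -0.0013 -1.    ] tip [0.4536 0.1014 0.0857] yaw 0.6127 F [0.23 0.65 0.05] op 0.02610471811112947
```

Call:
carry_out(
  increments=[
    [[0, 0.03, 0], [-0.25, 0, -0.8], 0.31],
    [[0, 0, 0], [0, 0, -0.8], 0.31],
    [[0, 0, 0], [0, 0, -0.8], 0.31],
    [[0, 0, 0], [0, 0, -0.6], 0.31],
    [[0, 0, 0], [0, 0, 0], 0.31],
  ],
)

```text
t: 9.15
tool_pos: [0.4483, 0.0996, 0.1932]
tool_rot: [-0.482, 1.518, 0.479]
contact_force: [-0.8, 0.9, -0.2]
opening: 0.0264
```

```bash
python3 st.py;python3 - <<'E'
from h import *
for n in("top","side","wrist"):
    im,d=get_image(n);cal=get_calibration(n)
    cv2.imwrite(f"pics/{n}7.png",im)
    if n!="wrist":
        for r in tip_of(n,"jar"): print(n,round(r['p'],2),onz(cal,*r['centre'],.008).round(4))
E
python3 st.py
```

```text
9.15 axis [-6.0e-04 -2.2e-03 -1.0e+00] tip [0.4482 0.0992 0.0202] yaw 0.6136 F [-0.84  0.91 -0.17] op 0.026359033043924857
top 0.69 [0.2644 0.3752 0.008 ]
top 0.61 [0.2461 0.2718 0.008 ]
top 0.5 [0.5428 0.4653 0.008 ]
side 0.63 [0.26   0.2591 0.008 ]
side 0.44 [0.2661 0.3504 0.008 ]
9.4 axis [ 0.0057 -0.0018 -1.    ] tip [0.4508 0.0996 0.0236] yaw 0.6137 F [ 0.59 -0.2   0.54] op 0.02670162609160887
```

View pics/wrist7.png

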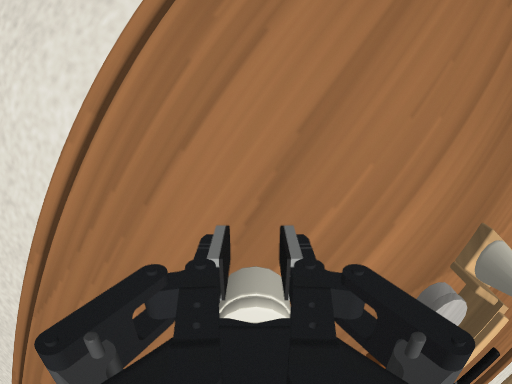

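View pics/side7.png

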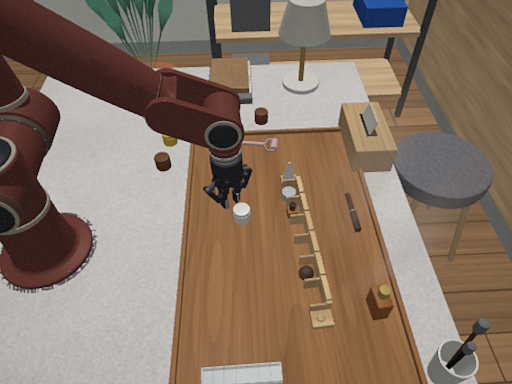

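Call:
carry_out(
  increments=[
    [[0, 0.03, 0], [0, 0, -0.25], 0.31],
    [[0, 0, 0], [0.28, -0.4, 0], 0.31],
    [[0, 0, 0], [0.28, -0.4, 0], 0.31],
    [[0, 0, 0], [0.28, -0.4, 0], 0.31],
    [[0, 0, 0], [0.28, -0.4, 0], 0.31],
  ],
)

```text
t: 9.9
tool_pos: [0.4744, 0.0662, 0.1932]
tool_rot: [-0.484, 1.511, 0.479]
contact_force: [-0.1, 0.1, -0.8]
opening: 0.0262
```

```bash
python3 st.py
```

```text
9.9 axis [ 0.0063 -0.0012 -1.    ] tip [0.4755 0.066  0.0202] yaw 0.6155 F [-0.11  0.15 -0.8 ] op 0.026151860112898967
```

Call:
carry_out(
  increments=[
    [[0, 0.04, 0], [0.28, -0.4, -0.1], 0.31],
    [[0, 0, 0], [0.28, -0.4, -0.05], 0.31],
    [[0, 0, 0], [0.28, -0.4, 0], 0.31],
    [[0, 0, 0], [0.28, -0.4, 0], 0.31],
    [[0, 0, 0], [0.15, -0.3, 0], 0.31],
  ],
)

```text
t: 10.4
tool_pos: [0.503, 0.024, 0.1907]
tool_rot: [-0.481, 1.515, 0.48]
contact_force: [-0.4, 2.2, 1.5]
opening: 0.0265
```

```bash
python3 st.py;python3 - <<'E'
from h import *
for n in("top","side","wrist"):
    im,d=get_image(n);cal=get_calibration(n)
    cv2.imwrite(f"pics/{n}8.png",im)
    if n!="wrist":
        for r in tip_of(n,"jar"): print(n,round(r['p'],2),onz(cal,*r['centre'],.008).round(4))
E
python3 st.py
```

```text
10.4 axis [ 0.0023 -0.     -1.    ] tip [0.5034 0.024  0.0177] yaw 0.6136 F [-0.38  2.15  1.52] op 0.026539717863183043
top 0.82 [0.2547 0.2694 0.008 ]
top 0.71 [0.5414 0.4638 0.008 ]
top 0.5 [0.2635 0.3803 0.008 ]
top 0.37 [0.6457 0.1343 0.008 ]
side 0.84 [ 0.5125 -0.004   0.008 ]
side 0.66 [0.2517 0.2673 0.008 ]
side 0.63 [0.2613 0.3471 0.008 ]
side 0.56 [0.5455 0.4488 0.008 ]
10.65 axis [ 1.7e-03  1.0e-04 -1.0e+00] tip [0.5025 0.0249 0.0174] yaw 0.6139 F [ 0.52  0.77 -0.02] op 0.02652147820859178
```

View pics/wrist8.png

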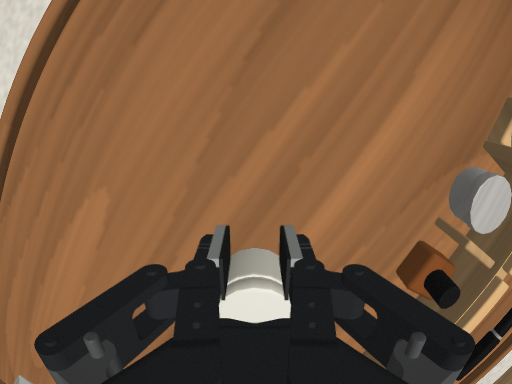

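View pics/side8.png

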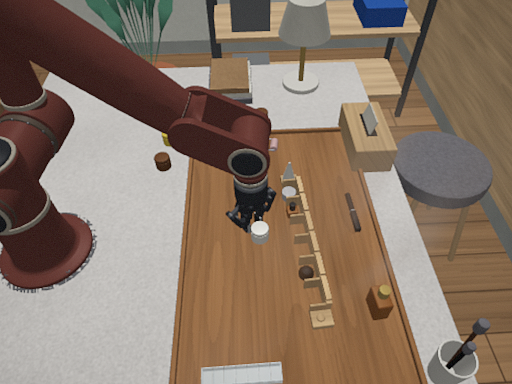

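Call:
carry_out(
  increments=[
    [[0, 0, 0], [-0.3, 0.4, 0], 0.31],
    [[0, 0, 0], [-0.3, 0.4, 0.5], 0.31],
    [[0, 0, 1], [-0.2, 0, 1], 0.31],
    [[0, 0, 1], [0, 0, 1], 0.31],
    [[0, 0, 1], [-0.2, -0.5, 0.5], 0.31],
    [[0, 0, 1], [-0.2, -0.5, 0], 0.31],
    [[0, 0, 1], [-0.2, -0.5, 0], 0.31],
    [[0, 0, 1], [-0.2, -0.5, 0], 0.31],
  ],
)

```text
t: 11.45
tool_pos: [0.464, 0.0069, 0.2509]
tool_rot: [-0.968, 1.348, 0.966]
contact_force: [-0.3, 0.1, -0.0]
opening: 0.0264
```

Call:
carry_out(
  increments=[
    [[0, 0, 1], [-0.2, -0.4, 0], 0.31],
    [[0, 0, 1], [-0.2, 0, 0], 0.31],
    [[0, 0, 1], [0, 0, 0], 0.31],
    [[0, 0, 1], [0, 0, 0], 0.31],
    [[0, 0, 0], [0, 0, 0], 0.31],
  ],
)

```text
t: 11.95
tool_pos: [0.452, 0.0015, 0.2498]
tool_rot: [-1.28, 1.166, 1.279]
contact_force: [0.0, 0.4, -0.4]
opening: 0.0264
```

```bash
python3 st.py;python3 - <<'E'
from h import *
for n in("top","side","wrist"):
    im,d=get_image(n);cal=get_calibration(n)
    cv2.imwrite(f"pics/{n}9.png",im)
    if n!="wrist":
        for r in tip_of(n,"jar"): print(n,round(r['p'],2),onz(cal,*r['centre'],.008).round(4))
        vv,uu=np.mgrid[0:384,0:512]
        P=np.stack([(uu-cal['cx'])/cal['fx'],(vv-cal['cy'])/cal['fy'],np.ones(uu.shape)],-1)*d[...,None]
        W=P.reshape(-1,3)@R.from_rotvec(cal['orientation']).as_matrix().T+cal['position']
        m=(abs(W[:,0]-.518)<.035)&(abs(W[:,1]-.0)<.035)&(W[:,2]>.043)&(W[:,2]<.053)
        J=W[m]; print(n,len(J),J.min(0),J.max(0)) if len(J) else print(n,'none')
E
python3 st.py
```

```text
11.95 axis [-0.0015 -0.0023 -1.    ] tip [0.4517 0.0011 0.0768] yaw 1.6658 F [ 0.01  0.38 -0.35] op 0.026399011811839533
top 0.68 [0.2461 0.2726 0.008 ]
top 0.55 [0.2671 0.3786 0.008 ]
top 0.49 [0.5463 0.4585 0.008 ]
top 10 [ 0.53679329 -0.00890596  0.04361226] [0.54035861 0.00763934 0.0505737 ]
side 0.64 [0.5167 0.0097 0.008 ]
side 0.52 [0.2556 0.2577 0.008 ]
side 0.52 [0.5492 0.445  0.008 ]
side 221 [ 0.49607207 -0.02137234  0.04322596] [0.53935334 0.01954486 0.05262143]
12.2 axis [-0.0012 -0.0024 -1.    ] tip [0.4524 0.0006 0.0771] yaw 1.6643 F [ 0.4  -0.4  -0.74] op 0.026282938719005406
```

View pics/wrist9.png

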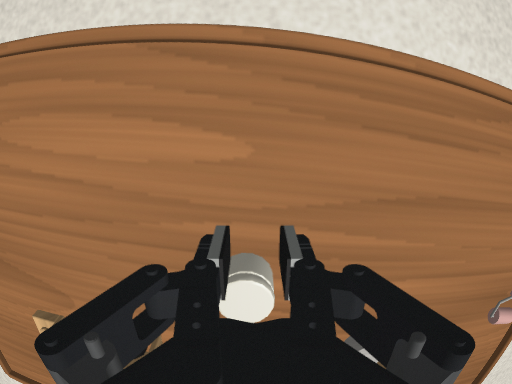

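View pics/side9.png

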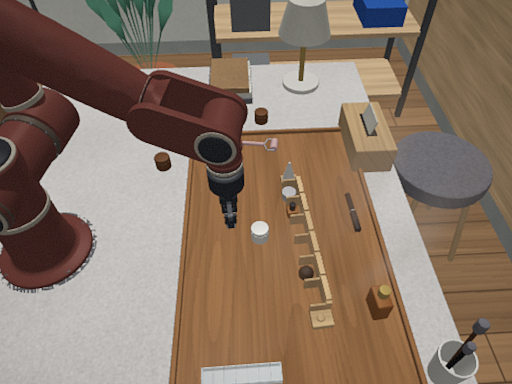

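Call:
carry_out(
  increments=[
    [[0, 0, -0.23], [0, -0.25, -0.8], 0.31],
    [[0, 0, 0], [0, 0, -0.8], 0.31],
    [[0, 0, 0], [0, 0, -0.8], 0.31],
    [[0, 0, 0], [0, 0, -0.5], 0.31],
    [[0, 0, 0], [0, 0, 0], 0.31],
  ],
)

```text
t: 12.7
tool_pos: [0.4533, -0.0039, 0.1915]
tool_rot: [-1.261, 1.178, 1.255]
contact_force: [0.0, 0.5, -0.2]
opening: 0.0265
```

```bash
cat >> st.py <<'E'
t=o['tool_pos']+.173*r[:,0]
print('dist along to home',(.610-t[0])*.9975+(.0066-t[1])*.0705,'lateral err (+ = left)',(t[1]-.0066)*.9975-(t[0]-.610)*.0705)
E
python3 st.py
```

```text
12.7 axis [ 0.0021 -0.003  -1.    ] tip [ 0.4536 -0.0045  0.0185] yaw 1.6365 F [ 0.02  0.47 -0.15] op 0.026466612369003575
dist along to home 0.15674763767576494 lateral err (+ = left) -5.170083784162421e-07
```

Call:
carry_out(
  increments=[
    [[0, 0, 0], [0.5, 0.035, 0], 0.31],
    [[0, 0, 0], [0.5, 0.035, 0], 0.31],
    [[0, 0, 0], [0.5, 0.035, 0], 0.31],
    [[0, 0, 0], [0.5, 0.035, 0], 0.31],
    [[0, 0, 0], [0.5, 0.035, 0], 0.31],
  ],
)

```text
t: 13.2
tool_pos: [0.5082, -0.0002, 0.1938]
tool_rot: [-1.262, 1.176, 1.251]
contact_force: [-0.3, 0.5, -0.3]
opening: 0.0264
```

```bash
python3 st.py
```

```text
13.2 axis [ 0.0056 -0.0036 -1.    ] tip [ 0.5092 -0.0008  0.0208] yaw 1.6358 F [-0.32  0.45 -0.35] op 0.026428130036118668
dist along to home 0.1010788104778698 lateral err (+ = left) -0.00029657814920093246
```

Call:
carry_out(
  increments=[
    [[-0.04, 0.05, 0.05], [0.5, 0.035, -0.1], 0.31],
    [[0, 0, 0], [0.5, 0.035, -0.05], 0.31],
    [[0, 0, 0], [0.5, 0.035, 0], 0.31],
    [[0, 0, 0], [0, 0, 0], 0.31],
  ],
)

```text
t: 13.6
tool_pos: [0.5431, 0.0021, 0.1919]
tool_rot: [-1.268, 1.18, 1.256]
contact_force: [-0.2, 0.3, -0.5]
opening: 0.0265
```

```bash
python3 st.py;python3 - <<'E'
from h import *
for n in("top","side","wrist"):
    im,d=get_image(n);cal=get_calibration(n)
    c={'top':im[100:240,190:390],'side':im[150:290,230:360],'wrist':im}[n]
    cv2.imwrite(f"pics/{n}10.png",cv2.resize(c,None,fx={'wrist':1.2}.get(n,4),fy={'wrist':1.2}.get(n,4)))
    if n!="wrist":
        for r in tip_of(n,"jar"): print(n,round(r['p'],2),onz(cal,*r['centre'],.008).round(4))
E
python3 st.py
```

```text
13.6 axis [ 0.0016 -0.0079 -1.    ] tip [0.5434 0.0008 0.0189] yaw 1.6414 F [-0.18  0.28 -0.47] op 0.026513041955588193
dist along to home 0.066826998419775 lateral err (+ = left) -0.0011104605634621838
top 0.79 [0.2522 0.2772 0.008 ]
top 0.74 [0.2692 0.3803 0.008 ]
top 0.64 [0.5445 0.4634 0.008 ]
top 0.46 [0.6592 0.0683 0.008 ]
top 0.42 [ 0.6636 -0.1798  0.008 ]
side 0.67 [0.2713 0.3496 0.008 ]
side 0.58 [0.5764 0.0086 0.008 ]
13.85 axis [-5.0e-04 -7.8e-03 -1.0e+00] tip [0.5412 0.0008 0.0184] yaw 1.6413 F [ 0.54 -0.07 -0.3 ] op 0.026625260868143222
dist along to home 0.06903933903980951 lateral err (+ = left) -0.0009028531548333262
```

View pics/wrist10.png

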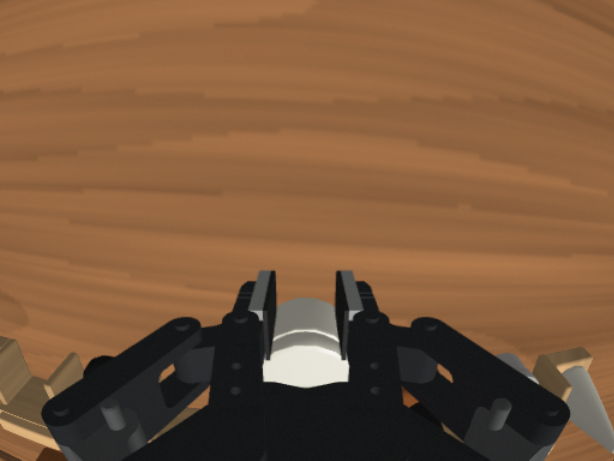

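View pics/side10.png

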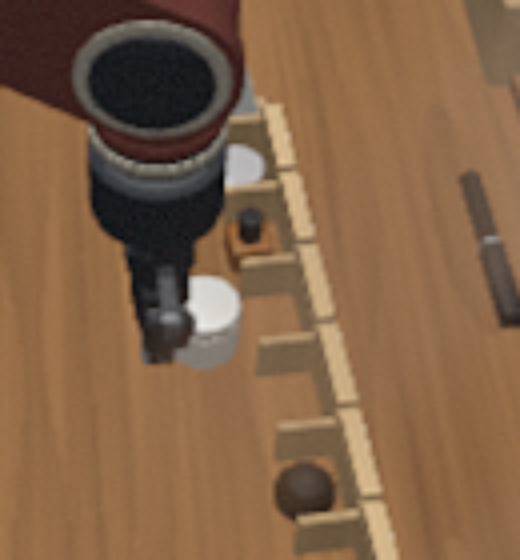

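View pics/top10.png

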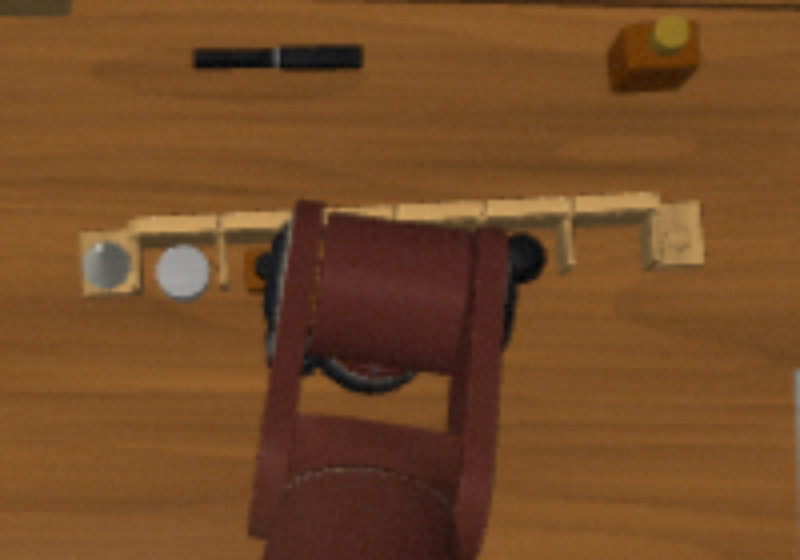

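Call:
carry_out(
  increments=[
    [[0.07, 0, 0], [0.35, 0.05, 0], 0.31],
    [[0, 0, 0], [0.35, 0.025, 0], 0.31],
    [[0, 0, 0], [0.35, 0.025, 0], 0.31],
    [[0, 0, 0], [0.35, 0.025, 0], 0.31],
  ],
)

```text
t: 14.25
tool_pos: [0.5696, 0.0048, 0.191]
tool_rot: [-1.259, 1.177, 1.263]
contact_force: [-1.5, 0.1, -0.4]
opening: 0.0267
```

```bash
python3 st.py
```

```text
14.25 axis [-2.9e-03 -1.0e-04 -1.0e+00] tip [0.5691 0.0047 0.018 ] yaw 1.6408 F [-1.45  0.08 -0.37] op 0.026664172755674197
dist along to home 0.04090600024234779 lateral err (+ = left) 0.00103275774889253
```

Call:
carry_out(
  increments=[
    [[0, 0, 0], [0.3, 0, 0], 0.31],
    [[0, 0, 0], [0.2, 0.015, 0], 0.31],
  ],
)

```text
t: 14.45
tool_pos: [0.5812, 0.0051, 0.191]
tool_rot: [-1.259, 1.177, 1.263]
contact_force: [-2.0, -0.1, 1.5]
opening: 0.0261
```

```bash
python3 st.py
```

```text
14.45 axis [-2.5e-03 -1.0e-04 -1.0e+00] tip [0.5807 0.0051 0.018 ] yaw 1.6409 F [-1.96 -0.07  1.52] op 0.026086784573781514
dist along to home 0.029307078338490035 lateral err (+ = left) 0.0005824326033516674
```

Call:
carry_out(
  increments=[
    [[0, 0, 0], [0.15, 0, 0], 0.31],
  ],
)

```text
t: 14.55
tool_pos: [0.5846, 0.0052, 0.191]
tool_rot: [-1.259, 1.178, 1.263]
contact_force: [-7.2, 0.7, 4.1]
opening: 0.0262
```

```bash
python3 st.py;python3 - <<'E'
from h import *
for n in("side","wrist"):
    im,d=get_image(n);cal=get_calibration(n)
    c={'side':im[150:290,230:360],'wrist':im}[n]
    cv2.imwrite(f"pics/{n}11.png",cv2.resize(c,None,fx={'wrist':1.2}.get(n,4),fy={'wrist':1.2}.get(n,4)))
    if n!="wrist":
        for r in tip_of(n,"jar"): print(n,round(r['p'],2),onz(cal,*r['centre'],.008).round(4))
E
python3 st.py
```

```text
14.55 axis [-3.2e-03 -1.0e-04 -1.0e+00] tip [0.5841 0.0052 0.018 ] yaw 1.6411 F [-7.25  0.72  4.15] op 0.026206208967849014
dist along to home 0.025963598000889706 lateral err (+ = left) 0.0003983447974607406
side 0.67 [ 0.6202 -0.1141  0.008 ]
side 0.58 [ 0.569  -0.0046  0.008 ]
side 0.57 [0.2673 0.3499 0.008 ]
side 0.54 [ 0.6585 -0.0749  0.008 ]
side 0.51 [0.2486 0.2541 0.008 ]
side 0.51 [0.6404 0.1051 0.008 ]
side 0.43 [0.6045 0.011  0.008 ]
14.7 axis [-2.6e-03 -1.0e-04 -1.0e+00] tip [0.5838 0.0051 0.0179] yaw 1.6409 F [-1.54  0.11 -0.15] op 0.0264941420432595
dist along to home 0.026208921511315805 lateral err (+ = left) 0.00038730332901956797
```

View pics/side11.png

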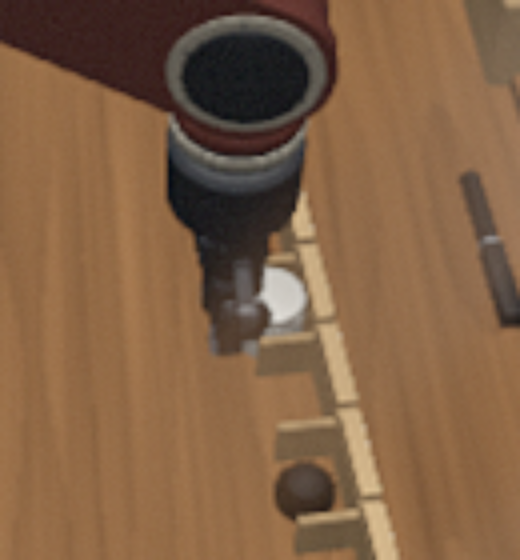

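Call:
carry_out(
  increments=[
    [[0, 0, 0], [0.15, 0.01, 0], 0.31],
  ],
)

```text
t: 14.8
tool_pos: [0.5859, 0.0053, 0.1905]
tool_rot: [-1.256, 1.182, 1.268]
contact_force: [-16.9, -1.4, 13.7]
opening: 0.0266
```

```bash
python3 st.py
```

```text
14.8 axis [-9.8e-03 -5.0e-04 -1.0e+00] tip [0.5842 0.0052 0.0176] yaw 1.6414 F [-16.87  -1.4   13.69] op 0.026599160696815834
dist along to home 0.025812730706162593 lateral err (+ = left) 0.0004430562591655545
```

Call:
carry_out(
  increments=[
    [[0, 0, 0], [-0.3, -0.02, 0], 0.31],
    [[0, 0, 0], [-0.7, -0.05, 0], 0.31],
    [[0, 0, 0], [-0.8, -0.05, 0], 0.31],
    [[0, 0, 0], [-0.8, -0.05, 0.3], 0.31],
    [[0, 0, 0], [-1, -0.05, 1], 0.31],
    [[0, 0, 0], [-1, 0.3, 1], 0.31],
    [[0, 0, 0], [-1, 0.5, 1], 0.31],
    [[0, 0, 0], [-1, 0.5, 1], 0.31],
  ],
)

```text
t: 15.6
tool_pos: [0.4493, 0.0264, 0.2763]
tool_rot: [-1.257, 1.179, 1.262]
contact_force: [0.3, 0.1, 0.9]
opening: 0.0265
```

```bash
python3 st.py;python3 - <<'E'
from h import *
for n in("top","side"):
    im,d=get_image(n);cal=get_calibration(n)
    c={'top':im[130:240,190:390],'side':im[150:290,230:360]}[n]
    cv2.imwrite(f"pics/{n}12.png",cv2.resize(c,None,fx=4,fy=4,interpolation=cv2.INTER_CUBIC))
    for r in tip_of(n,"jar"): print(n,round(r['p'],2),onz(cal,*r['centre'],.008).round(4))
    vv,uu=np.mgrid[0:384,0:512]
    P=np.stack([(uu-cal['cx'])/cal['fx'],(vv-cal['cy'])/cal['fy'],np.ones(uu.shape)],-1)*d[...,None]
    W=P.reshape(-1,3)@R.from_rotvec(cal['orientation']).as_matrix().T+cal['position']
    c=im.reshape(-1,3).astype(int); white=(c.max(1)-c.min(1)<35)&(c.min(1)>110)
    m=(abs(W[:,0]-.605)<.04)&(abs(W[:,1]-.007)<.035)&(W[:,2]>.042)&(W[:,2]<.056)&white
    J=W[m]; 
    if len(J): print(n,len(J),J.min(0),J.max(0),cv2.minEnclosingCircle(J[:,:2].astype(np.float32)))
E
```

```text
15.6 axis [-0.0036 -0.     -1.    ] tip [0.4487 0.0264 0.1033] yaw 1.6384 F [0.31 0.11 0.87] op 0.026496857658716795
dist along to home 0.15950246765431164 lateral err (+ = left) 0.031157803152370538
top 0.75 [0.2644 0.3779 0.008 ]
top 0.72 [0.6076 0.0073 0.008 ]
top 0.64 [0.2491 0.2681 0.008 ]
top 0.52 [0.546 0.461 0.008]
top 187 [ 0.58900292 -0.01099028  0.04278905] [0.63160615 0.03026952 0.0540855 ] ((0.6105111241340637, 0.009491468779742718), 0.021660897880792618)
side 0.83 [0.2526 0.2559 0.008 ]
side 0.77 [0.6105 0.0137 0.008 ]
side 0.68 [0.2658 0.3437 0.008 ]
side 0.5 [0.5473 0.4645 0.008 ]
side 0.16 [ 0.6521 -0.0136  0.008 ]
side 213 [ 0.58807915 -0.02021413  0.04217712] [0.63193925 0.0341106  0.05305885] ((0.6116756796836853, 0.006948231719434261), 0.027266062796115875)
```

View pics/side12.png

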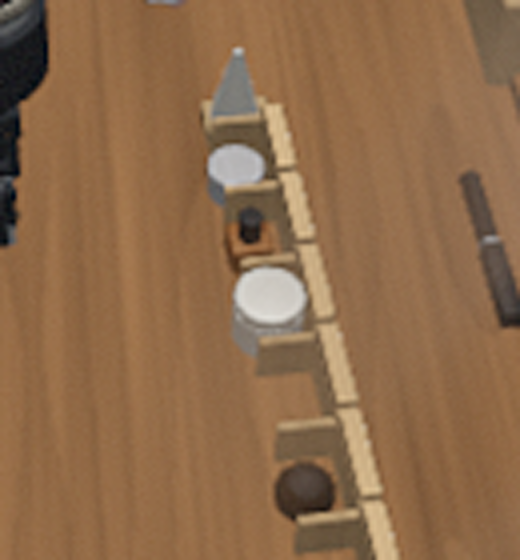

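View pics/top12.png

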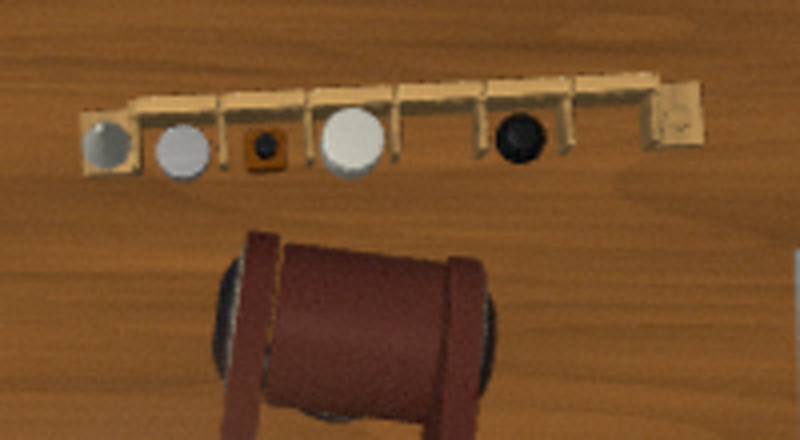

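```bash
python3 -c "
from station import *
print(finish_job())"
```

```text
the job is handed in; nothing more can be done
None
```

I ran the closed fingertip over the three rail pieces in order and then pushed the white jar home into the third gap, and the job is handed in. `finish_job()` gave no verdict.

- **Rail:** The cone stands at the rack's left end, so the gaps count from the left. I touched down behind gap 1 (about 27 N) and slid to gap 2 (about 9 N) and gap 3 (13–16 N). I lifted off about 7 mm before the middle of the third piece, so the fingertip never reached the fourth.
- **Jar:** I pushed it with the two fingers held about 26 mm apart, first diagonally to the gap's centre line, then straight in. It stopped against the back wall at about 17 N.
- **Last checks:** The top camera's depth puts the jar centre at (0.6105, 0.0095) m, against an expected home of (0.610, 0.007). That is within about 3 mm in both directions, inside the tolerance. In the last top and side views the jar looks upright. The tin, varnish and pot show no visible shift, nor does the mascara in the side view. The roller, organizer and perfume were not in the last close-ups, but the arm went nowhere near them.
- **Disagreements:** The side camera put the jar at y = 0.007 by depth, but the network there said y = 0.014. I did not rely on that second value, because the top camera and the picture itself contradict it.

The run took about 16 s of the 58 s allowed.

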